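# Take a filter unit off the filtration pump

### The job

The sample in the blue-collared filter unit has run through: shut off the vacuum with the red lever, then pull the blue unit straight up out of its sprung socket and finish while still holding it, upright and quite still, with at least 8 cm of clear air between its nozzle and the top of the block, so that I can cap the nozzle from below. Keep it upright all the way so the membrane is not disturbed, and leave the yellow unit plugged in and the agar dish and forceps beside the pump where they are.

Things in the scene. Friction and masses are not known exactly. Their poses are not given: they have to be found in the camera images.
- stand: Fixed two-place filtration pump on a steel trolley: stainless steel block 160 mm long (its y), 66 wide (x), flat top 75 mm above the worktop; on its -x side a nose (44 wide, to x = -80, 54 high) with the red valve lever; on its +x side a grey housing 62 high, to x = 93. Origin on the worktop under the block's middle; x away from the lever, y along the block, z up.
- socket_1 (a point): Centre of the mouth of socket 1 (bore 17.2 mm wide, 36 mm deep, straight down) in the top of the block, at stand x = 0, y = 45 mm, 75 mm above the worktop. Two spring balls in the bore hold a plugged unit.
- socket_2 (a point): Centre of the mouth of socket 2 (bore 17.2 mm wide, 36 mm deep, straight down) in the top of the block, at stand x = 0, y = -45 mm, 75 mm above the worktop. Two spring balls in the bore hold a plugged unit.
- valve (a joint): Red shut-off lever, turning about a vertical axis. 0 = open: it points to the stand's -x. It grows counterclockwise seen from above, to 1.571 = shut against a stop: it points to the stand's -y, along the block. It starts open (0 to 0.4), stays where it is left and takes about 0.1 N m to turn.
- pivot (a point): Point on the lever's turning axis, at stand x = -58 mm, y = 0, 88 mm above the worktop, the mid-height of the lever's sleeve. Does not move.
- lever (a point): Point in the middle of the lever's red sleeve, 36 mm from the turning axis. The sleeve is 13 mm wide and 12 mm high (82 to 94 mm above the worktop) and reaches from 16 to 52 mm from the axis. Moves with the lever.
- unit_blue: Filter unit, blue collar and rim, 56 to 98 g, plugged upright in one of the sockets (varies): open milky cup on a collar, nozzle below. Origin: centre of the collar's underside, lying on the block; z up. Collar 62 mm wide, 0 to 10 mm up; cup 54 mm wide at 12 mm up, 57 at 64; rim 66 mm up; wall 4. Sprung: a straight pull of some 10 N frees it after 4 mm; it must rise 28 mm to leave the bore.
- unit_blue_nozzle (a point): Lower end of the blue unit's nozzle (16 mm thick, with a groove for the spring balls), 28 mm below its origin.
- unit_yellow: Same unit with a yellow collar and rim, plugged in the other socket, 90 mm away; to be left plugged in.
- agar_dish: Closed single agar dish, 92 mm wide, 17 mm high, lying beside the pump; origin under its centre. Not to be moved.
- forceps: Steel forceps 133 mm long, 14 mm wide, 8 mm high, lying flat beside the pump; origin under the middle. Not to be moved.
Things that resemble listed ones, but are neither listed nor needed, are in the scene too. What is shaped like the unit_blue but orange is not meant.

How it is judged:
On the way, in this order (a step that is already met when the one before it is completed fails the run):
1. the lever is in its shut position while the blue unit is still fully plugged in (value of joint valve above 1.4 rad and height (world z) of unit_blue below 0.078 m and (horizontal distance between unit_blue and socket_1 below 0.006 m or horizontal distance between unit_blue and socket_2 below 0.006 m)), for 0.2 s.
2. the blue unit is out of its socket, held upright by the fingers, its nozzle at least 30 mm above the block (height (world z) of unit_blue_nozzle above 0.105 m and angle between unit_blue's own z axis and vertical below 0.12 rad and contact force between the fingers and unit_blue above 1 N), for 0.2 s.
At the end, for the whole second after the job is handed in: The fingers alone hold the blue unit: nozzle over 60 mm above the block, upright within 0.10 rad, under 20 mm/s and 0.15 rad/s, touching neither stand nor yellow unit. The lever is shut (over 1.40 rad). The yellow unit is fully home in its socket (height (world z) of unit_blue_nozzle above 0.135 m and angle between unit_blue's own z axis and vertical below 0.1 rad and linear speed of unit_blue below 0.02 m/s and angular speed of unit_blue below 0.15 rad/s and contact force between the fingers and unit_blue above 1 N and contact force between unit_blue and stand below 0.05 N and contact force between unit_blue and unit_yellow below 0.05 N and value of joint valve above 1.4 rad and height (world z) of unit_yellow below 0.078 m and (horizontal distance between unit_yellow and socket_1 below 0.006 m or horizontal distance between unit_yellow and socket_2 below 0.006 m)); the arm keeps its last pose, push and grip.
It fails at once if the blue unit tipped by more than 0.25 rad (14 degrees) (angle between unit_blue's own z axis and vertical above 0.25 rad).
It fails at once if the yellow unit pulled up or shifted by more than 6 mm (distance of unit_yellow from where it was at the start of the episode above 0.006 m).
It fails at once if the agar dish or the forceps shifted by more than 20 mm (distance of any of agar_dish, forceps from where it was at the start of the episode above 0.02 m).
It also fails if it takes over 51 s, if anything falls off the work surface, if the arm or the gripper's body presses on something with over 40 N, if the wrist force passes 120 N, or if a joint passes its speed limit or range.

### The arm

A 7-joint arm with a two-finger parallel gripper is mounted at the origin on a cart in front of the work surface, level with it; the furniture and walls round the work are solid. World frame = base frame: x ahead of the robot, y to its left, z up, the work surface at z = 0. Lengths are in m, angles in rad, forces in N, time in s.
With the tool pointing down it reaches from about 0.425 to 0.925 m from the base axis. Payload 6.8 kg.
Tool frame: the origin (TCP) lies at the very end of the fingers, on their centre line; the grasp point (between the pads) lies 19 mm behind it; z points along the fingers, y is the line along which they close (so a half turn about z gives the same grasp; the last joint's range is limited). The gripper opens to 85 mm and grips with 20 to 120 N. Pads are 22 mm wide; open, the fingers measure 114 mm over their backs; the gripper's body (76 mm by 85 mm) begins 54 mm behind the grasp point. The pads swing forward as they close: fully open they stand 13 mm farther back than shut.
Start: joints at [1.086, 0.477, 0.022, 1.555, -0.011, 1.109, -0.083], TCP at [0.248, -0.628, 0.231] pointing down, gripper open.
Joint ranges: [-2.96, 2.96], [-0.34, 2.1], [-1.41, 1.46], [0.24, 2.44], [-1.37, 4.51], [0.17, 1.92], [-2.96, 2.96]. Speed limits (rad/s): [2.39, 2.39, 3.14, 3.14, 3.14, 3.14, 3.14].

### API

Orientations are given as a unit quaternion [w, x, y, z].
In Python, from station import bot gives the robot as it stands. The module is installed in compiled form; this text tells all that it offers.
- The arm moves only by the shell command python3 -m jog 'ROWS' [OPENING] [FORCE]. ROWS is JSON, a list of rows, each a list of 4 numbers: the shift along the tool's x, y, z in cm, then the turn about the tool's z in rad. In form: [[x, y, z, spin], ...]. A call has 1 to 20 rows; each row is the pose to reach, as a shift and turn from the pose commanded when the call began, along the tool's axes at that moment; what a row does not reach only later rows make up. A row lasts 1/12 s, in which the tool goes at most 41.7 mm and 7.16 degrees, less where a joint would pass 70% of its speed; a pose out of reach is approached as far as the arm can. A call with a gripper value outside its range is refused whole. OPENING is the closure, from -1 (fully open) to 1 (shut), set as the call begins (- or left out, the last holds). The fingers move at their own pace and stop on an object; FORCE is the grip in N (left out, the last holds). Time passes only in rows, so rows that repeat a pose let the fingers close. It gives the time, the measured TCP pose, the force, the opening and the grip force at its end, in the units of the state.
- bot.get_obs(): the state, without advancing time (a new reading comes with each control period).
- bot.read_camera(name): name is "scene" or "top" or "wrist"; returns a dict with "pixels" (384x512x3 uint8, red, green, blue), "depth" (384x512 float32, m along the optical axis (not along the pixel's ray), 0 where there is no reading), "fovy" (degrees; the focal length in pixels is half the picture's height over the tangent of half this angle, whatever the lens; pixels are square), "cx", "cy" (the principal point, pixels), "distortion" ([k1, k2, p1, p2, k3] as OpenCV has them; the pictures are not rectified), "pose" (4x4, takes a point from camera to world coordinates). Camera axes: x right, y down, z forward; pixel columns grow to the right and rows downward; lengths in m; the calibration is good to about 2 mm. A picture is of the moment at which its call begins.
- bot.hand_in(): hands the job in; it is judged then, once.
The state is a dict: "t": time; "q": joint angles; "joint_vel": joint speeds; "joint_torque": joint torques, N m; "eef_pos": TCP position; "tool_rot": TCP orientation; "contact_force": force on the tool from outside, world axes, zero at the start; "torque": the same for the moment, N m; "gripper_width": opening from 0.0 (shut) to 1.0 (fully open); "grasp_force": force on a finger pad.
Only numpy, scipy, OpenCV 4.12 (cv2) and the standard library are available. Lean on these libraries where they do the work, as an engineer would, in place of code of your own. Each camera call takes 0.05 s, during which the arm holds its last target. There are 200 camera calls.

## Working session

There is one attempt and no reset: what is moved stays moved. The work goes in short steps, Python scripts to look and compute and a shell command to move; the robot and the scene stay as the last step left them, time stands still between calls to the robot, and variables do not carry over. Pictures are saved under pics/ and viewed, at most 10 in all, crops included, and the job is handed in when it is done.

```bash
mkdir -p pics; cat > h.py <<'E'
import numpy as np, cv2
from station import bot
def K(c):
    f=192/np.tan(np.radians(c["fovy"])/2); return np.array([[f,0,c["cx"]],[0,f,c["cy"]],[0,0,1]])
def cloud(c):
    h,w=c["depth"].shape; v,u=np.mgrid[:h,:w]
    p=cv2.undistortPoints(np.stack([u,v],-1).reshape(-1,1,2).astype(float),K(c),np.array(c["distortion"])).reshape(h,w,2)
    d=c["depth"][...,None]; P=np.concatenate([p*d,d],-1)
    P=P@c["pose"][:3,:3].T+c["pose"][:3,3]; P[c["depth"]==0]=np.nan; return P
def save(c,n): cv2.imwrite("pics/"+n,c["pixels"][...,::-1])
E
python3 - <<'E'
from h import *
import pickle
o=bot.get_obs(); print({k:np.round(v,3) for k,v in o.items()})
im=[]
for n in("scene","top"):
    c=bot.read_camera(n); pickle.dump(c,open(n+".pkl","wb")); im.append(c["pixels"]); print(n,c["pose"].round(3).tolist(),c["fovy"])
cv2.imwrite("pics/a.png",cv2.resize(np.vstack(im)[...,::-1],(400,600)) if 0 else im[0][...,::-1]); cv2.imwrite("pics/b.png",im[1][...,::-1])
E
```

```text
{'t': np.float64(0.0), 'q': array([ 1.086,  0.478,  0.022,  1.556, -0.011,  1.109, -0.083]), 'joint_vel': array([ 0.001,  0.   ,  0.   ,  0.   ,  0.002, -0.001, -0.001]), 'joint_torque': array([ 1.0000e-03, -5.9644e+01,  1.6080e+00, -2.8119e+01,  1.3000e-02,
        9.0000e-03, -0.0000e+00]), 'eef_pos': array([ 0.248, -0.627,  0.23 ]), 'tool_rot': array([-0.001,  0.982,  0.187, -0.   ]), 'contact_force': array([ 0.464,  0.563, -1.392]), 'torque': array([ 0.019, -0.021, -0.001]), 'grasp_force': np.float64(0.0), 'gripper_width': np.float64(1.0)}
scene [[-0.002, -0.494, 0.87, -0.275], [-1.0, -0.018, -0.013, -0.48], [0.022, -0.869, -0.494, 0.527], [0.0, 0.0, 0.0, 1.0]] 42.3445153227335
top [[0.009, -0.99, 0.138, 0.349], [-1.0, -0.009, 0.006, -0.509], [-0.005, -0.138, -0.99, 0.915], [0.0, 0.0, 0.0, 1.0]] 42.00248087090958
```

View pics/a.png

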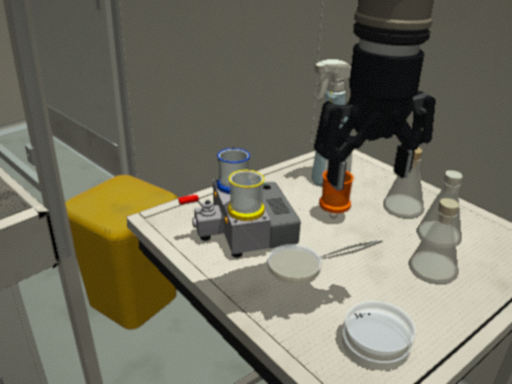

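View pics/b.png

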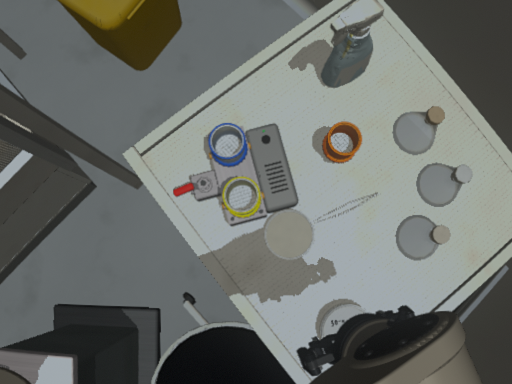

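Scene: blue unit at (228,145), yellow at (241,197), lever sleeve at (183,189) with its hub at (204,183) in the top view. The dish is at (289,234), the forceps at about (345,207), and the orange decoy is at (342,143). Blue is therefore in socket 1. The lever is open and must swing toward the yellow side (image down).

```bash
python3 - <<'E'
from h import *
import pickle
R={}
for n in("scene","top"):
    c=pickle.load(open(n+".pkl","rb")); P=cloud(c); hsv=cv2.cvtColor(c["pixels"],cv2.COLOR_RGB2HSV)
    H,S,V=[hsv[...,i].astype(int) for i in range(3)]
    box=(P[...,0]>0.3)&(P[...,0]<0.8)&(P[...,1]<-0.2)&(P[...,1]>-0.65)
    for nm,m in dict(blue=(abs(H-115)<12)&(S>120),yel=(abs(H-28)<6)&(S>140),red=((H<4)|(H>175))&(S>180)).items():
        m=m&box
        q=P[m]; rim=q[q[:,2]>np.nanpercentile(q[:,2],97)-.008] if nm!='red' else q
        A=np.c_[2*rim[:,:2],np.ones(len(rim))]; s=np.linalg.lstsq(A,(rim[:,:2]**2).sum(1),rcond=None)[0]
        r=np.sqrt(s[2]+s[0]**2+s[1]**2)
        print(n,nm,len(q),"rim n",len(rim),"z",np.percentile(rim[:,2],[5,50,95]).round(4),"circle",s[:2].round(4),r.round(4))
        if nm=='red':
            mu=np.median(q,0);w,v=np.linalg.eigh(np.cov(q[:,:2].T)); print(mu.round(4),v[:,1].round(3),q.min(0).round(4),q.max(0).round(4))
            p=(q[:,:2]-q[:,:2].mean(0))@v[:,1]; print('len',np.ptp(p).round(4))
    for u,v in ([(204,183),(275,165),(256,200),(289,234)] if n=="top" else []): print((u,v),P[v,u].round(4))
E
```

```text
scene blue 163 rim n 54 z [0.1378 0.1392 0.1403] circle [ 0.527  -0.4521] 0.0282
scene yel 405 rim n 77 z [0.1377 0.1391 0.1403] circle [ 0.4412 -0.4764] 0.0283
scene red 111 rim n 111 z [0.0867 0.0916 0.0943] circle [ 0.5292 -0.3467] 0.0839
[ 0.4517 -0.3767  0.0916] [-0.998 -0.065] [ 0.4438 -0.3925 -0.0015] [ 0.6177 -0.3502  0.0956]
len 0.1747
top blue 292 rim n 128 z [0.1386 0.1408 0.1433] circle [ 0.5281 -0.4535] 0.0282
top yel 259 rim n 147 z [0.1384 0.1407 0.1426] circle [ 0.4414 -0.4774] 0.0284
top red 120 rim n 120 z [0.0919 0.094  0.0965] circle [ 0.4553 -0.3791] 0.0098
[ 0.4558 -0.3789  0.094 ] [-0.391  0.92 ] [ 0.4459 -0.3942  0.0905] [ 0.4646 -0.3639  0.0995]
len 0.0326
(204, 183) [ 0.4686 -0.412   0.0781]
(275, 165) [ 0.5039 -0.5328  0.0597]
(256, 200) [ 0.4337 -0.5012  0.1399]
(289, 234) [ 0.3863 -0.5598  0.0153]
```

```bash
python3 -m jog '[[4,-2,0,0.05],[8,-4,0,0.104],[12,-6,0,0.104],[16,-8,0,0.104],[20,-10,0,0.104],[24,-12,0,0.104],[27,-13.6,0,0.104],[30,-15,0,0.104],[31.5,-15.8,0,0.104],[31.5,-15.8,0,0.104],[31.5,-15.8,0,0.104],[31.5,-15.8,0,0.104]]' 1 30
cat >> h.py <<'E'
C=np.array([.4844,-.4649]);sx=np.array([.269,-.963]);sy=np.array([.963,.269]);PV=C-.058*sx
def st(p,o=None): d=np.asarray(p)[...,:2]-(C if o is None else o); return np.stack([d@sx,d@sy],-1)*1e3
E
python3 - <<'E'
from h import *
o=bot.get_obs(); print(o["t"],o["eef_pos"].round(4),st(o["eef_pos"],PV).round(1)); w,x,y,z=o["tool_rot"]; print(2*np.arctan2(y,x), o["tool_rot"].round(4),o["gripper_width"],o["contact_force"].round(2))
c=bot.read_camera("wrist"); save(c,"c.png"); P=cloud(c)
hsv=cv2.cvtColor(c["pixels"],cv2.COLOR_RGB2HSV).astype(int);H,S=hsv[...,0],hsv[...,1]
for nm,m in dict(blue=(abs(H-115)<12)&(S>120),yel=(abs(H-28)<6)&(S>140),red=((H<4)|(H>175))&(S>180)).items():
    q=P[m]; q=q[np.isfinite(q[:,0])]
    if len(q)<20: print(nm,len(q)); continue
    s=st(q,PV); print(nm,len(q),"z",np.percentile(q[:,2],[5,50,95]).round(4),"stand rel pivot",np.percentile(s,[2,50,98],axis=0).round(1).tolist())
E
```

```text
t: 1.1
eef_pos: [0.4821, -0.3658, 0.231]
tool_rot: [0.0, 0.991, 0.135, -0.001]
contact_force: [-0.4, -1.9, 0.4]
gripper_width: 0.001
grasp_force: 0.0
1.1 [ 0.4821 -0.3658  0.231 ] [-38.1  24.4]
0.2715190265690847 [ 1.000e-04  9.908e-01  1.353e-01 -6.000e-04] 0.001161477943220463 [-0.41 -1.86  0.41]
blue 1035 z [0.0821 0.139  0.2766] stand rel pivot [[-14.4, 18.9], [44.3, 54.4], [88.6, 77.1]]
yel 697 z [0.0806 0.0863 0.1405] stand rel pivot [[29.8, -65.1], [49.3, -23.4], [88.0, -11.6]]
red 230 z [0.0896 0.0927 0.0942] stand rel pivot [[-48.5, -8.0], [-31.8, -0.3], [-15.2, 11.0]]
```

View pics/c.png

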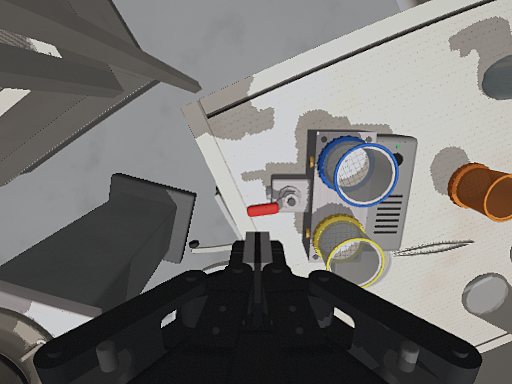

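The wrist view shows the closed fingers at about (258,250), the lever at (262,210), blue at (365,172) and yellow at (345,245). I'll shift 7 mm along +y for clearance and descend beside the lever.

```bash
python3 -m jog '[[0.7,-0.1,0,0],[0.7,-0.1,3,0],[0.7,-0.1,6,0],[0.7,-0.1,9,0],[0.7,-0.1,11,0],[0.7,-0.1,13,0],[0.7,-0.1,14,0],[0.7,-0.1,14.8,0],[0.7,-0.1,14.8,0],[0.7,-0.1,14.8,0]]'
python3 - <<'E'
from h import *
o=bot.get_obs(); print(st(o["eef_pos"],PV).round(1),o["eef_pos"].round(4),o["contact_force"].round(2))
c=bot.read_camera("top"); cv2.imwrite("pics/d.png",cv2.resize(c["pixels"][100:260,130:330,::-1],None,fx=3,fy=3))
E
```

```text
t: 1.98
eef_pos: [0.4899, -0.3625, 0.0838]
tool_rot: [0.0, 0.991, 0.136, 0.0]
contact_force: [0.5, 0.2, 0.5]
gripper_width: 0.003
grasp_force: 0.0
[-39.1  32.8] [ 0.4899 -0.3625  0.0838] [0.48 0.19 0.45]
```

View pics/d.png

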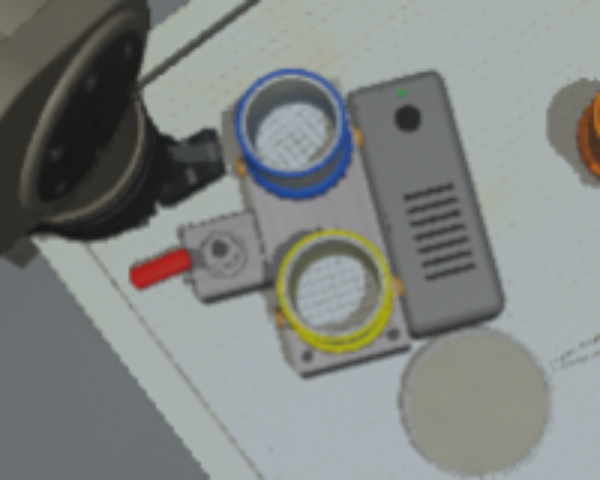

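The fingers sit beside the lever on the blue side, with the lever at (160,267) in the crop. Next I'll push it through its arc.

```bash
python3 -m jog '[[-0.8,0,0,0],[-1.6,-0.1,0,0],[-2.1,-0.2,0,0],[-2.6,-0.2,0,0],[-3,-0.2,0,0],[-3.5,-0.2,0,0],[-3.9,-0.15,0,0],[-4.3,0,0,0],[-4.7,0.1,0,0],[-5.1,0.25,0,0],[-5.5,0.4,0,0],[-5.9,0.7,0,0],[-6.2,1,0,0],[-6.5,1.3,0,0],[-6.7,1.5,0,0],[-6.9,1.7,0,0],[-6.9,1.75,0,0],[-6.9,1.75,0,0]]'
cat > red.py <<'E'
from h import *
o=bot.get_obs(); print(st(o["eef_pos"],PV).round(1),o["eef_pos"].round(4),o["contact_force"].round(2))
f=o["contact_force"]; print("F stand",f[:2]@sx,f[:2]@sy)
for n in("top","scene"):
    c=bot.read_camera(n); P=cloud(c); hsv=cv2.cvtColor(c["pixels"],cv2.COLOR_RGB2HSV).astype(int);H,S=hsv[...,0],hsv[...,1]
    q=P[((H<4)|(H>175))&(S>150)&(P[...,2]>.075)&(P[...,2]<.1)&(abs(P[...,0]-PV[0])<.08)]
    if len(q)>5:
        s=st(q,PV); print(n,len(s),np.percentile(s,[2,50,98],axis=0).round(1).tolist(),"theta",np.arctan2(-np.median(s[:,1]),-np.median(s[:,0])).round(3))
    if n=="top": cv2.imwrite("pics/e.png",cv2.resize(c["pixels"][100:260,130:330,::-1],None,fx=3,fy=3))
E
python3 red.py
```

```text
t: 3.53
eef_pos: [0.4269, -0.3978, 0.083]
tool_rot: [-0.0, 0.991, 0.136, -0.001]
contact_force: [-0.0, 1.0, 1.1]
gripper_width: -0.002
grasp_force: 0.6
[-22.1 -37.4] [ 0.4269 -0.3978  0.083 ] [-0.03  0.96  1.12]
F stand -0.935722900254519 0.22893425291029385
top 7 [[-4.1, -50.0], [-0.9, -48.9], [1.3, -47.4]] theta 1.553
scene 88 [[-12.0, -50.9], [-4.8, -44.3], [1.6, -23.7]] theta 1.463
```

```bash
python3 -m jog '[[0,0.2,0,0],[0,0.4,0,0],[0,0.5,0,0],[0,0.5,0,0],[0,0.5,0,0]]'; python3 red.py
```

```text
t: 4.05
eef_pos: [0.4279, -0.4018, 0.0829]
tool_rot: [-0.001, 0.991, 0.136, -0.001]
contact_force: [-4.3, 3.5, 1.4]
gripper_width: -0.0
grasp_force: 2.5
[-18.  -37.5] [ 0.4279 -0.4018  0.0829] [-4.3   3.55  1.36]
F stand -4.572143203048816 -3.1897982906589424
scene 81 [[-7.4, -51.1], [-0.4, -44.4], [4.8, -23.2]] theta 1.561
```

View pics/e.png

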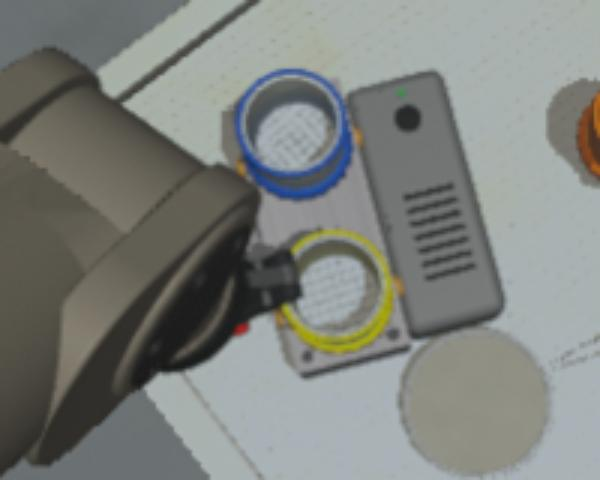

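```bash
python3 -m jog '[[0,0.1,0,0],[0,0.2,0,0],[0,0.3,0,0],[0,0.3,0,0]]'; python3 red.py
```

```text
t: 4.48
eef_pos: [0.4278, -0.4022, 0.0826]
tool_rot: [-0.003, 0.991, 0.136, -0.002]
contact_force: [-7.2, 10.9, 8.6]
gripper_width: 0.002
grasp_force: 7.0
[-17.6 -37.6] [ 0.4278 -0.4022  0.0826] [-7.16 10.87  8.58]
F stand -12.392984827008785 -3.970571949905352
scene 83 [[-7.3, -51.6], [-0.8, -43.9], [5.0, -22.9]] theta 1.552
```

The force rose with no further motion, so the lever is at its stop. I'll back off, lift, move over blue and open.

```bash
python3 -m jog '[[0,-0.5,0,0],[0,-1.5,0,0],[0,-2,0,0],[0,-2,-2,0],[0,-2,-5,0],[0,-2,-8,0],[0,-2,-11,0],[0,-2,-14,0],[0,-2,-16,0],[0,-2,-16,0]]'; python3 -m jog '[[2,2,0,0],[4,4.5,0,0],[6.5,7,0,0],[8.3,9.2,0,0],[8.3,9.2,0,0],[8.3,9.2,0,0],[8.3,9.2,0,0],[8.3,9.2,0,0]]' -1
sed -i 's/"pics\/e.png"/"pics\/f.png"/' red.py; python3 red.py
python3 - <<'E'
from h import *
o=bot.get_obs(); print(st(o["eef_pos"]),o["gripper_width"])
ims=[]
for n in("wrist","scene","top"):
    c=bot.read_camera(n);P=cloud(c)
    if n!="top": ims.append(c["pixels"])
    hsv=cv2.cvtColor(c["pixels"],cv2.COLOR_RGB2HSV).astype(int);H,S=hsv[...,0],hsv[...,1]
    for nm,h,t in(("blue",115,12),("yel",28,6)):
        q=P[(abs(H-h)<t)&(S>110)]; s=st(q)
        for lo,hi in((.128,.15),(.07,.092)):
            k=(q[:,2]>lo)&(q[:,2]<hi)&(abs(s[:,0])<60)&(abs(s[:,1])<90); 
            if k.sum()<15: continue
            a=s[k]; z=np.linalg.lstsq(np.c_[2*a,np.ones(len(a))],(a**2).sum(1),rcond=None)[0]
            print(n,nm,k.sum(),"z",np.median(q[k,2]).round(4),"centre",z[:2].round(1),"r",np.sqrt(z[2]+z[:2]@z[:2]).round(1))
cv2.imwrite("pics/g.png",cv2.resize(np.hstack(ims)[...,::-1],(800,300)))
E
```

```text
t: 5.42
eef_pos: [0.4272, -0.3875, 0.2486]
tool_rot: [0.004, 0.991, 0.136, 0.003]
contact_force: [0.6, 0.1, -0.0]
gripper_width: 0.001
grasp_force: 0.0
t: 6.08
eef_pos: [0.5284, -0.4517, 0.2431]
tool_rot: [-0.0, 0.991, 0.136, -0.0]
contact_force: [-0.5, 0.3, 0.4]
gripper_width: 1.001
grasp_force: 0.0
[57.1 45.9] [ 0.5284 -0.4517  0.2431] [-0.54  0.29  0.43]
F stand -0.421157247202703 -0.44588922189320757
top 133 [[-4.7, -48.8], [0.9, -32.7], [6.2, -17.0]] theta 1.599
scene 103 [[-6.7, -51.9], [-1.4, -40.2], [4.6, -18.7]] theta 1.535
[-0.70580658 46.03338092] 0.9976432474519221
wrist blue 432 z 0.1398 centre [ 2.5 47.4] r 28.1
wrist blue 288 z 0.0855 centre [ 3.1 35.6] r 38.9
wrist yel 308 z 0.1398 centre [  2.4 -42.5] r 28.0
wrist yel 389 z 0.0852 centre [  2.5 -41.8] r 28.7
scene blue 63 z 0.139 centre [-0.8 44.5] r 27.8
scene blue 90 z 0.0841 centre [-3.2 45.2] r 27.0
scene yel 116 z 0.1392 centre [ -0.5 -44.8] r 28.3
scene yel 308 z 0.0842 centre [ -0.6 -45.5] r 28.5
top blue 139 z 0.1404 centre [ 0.7 45.3] r 28.1
top blue 163 z 0.0862 centre [ 0.4 48.5] r 31.0
top yel 178 z 0.1406 centre [  0.3 -44.6] r 28.3
top yel 116 z 0.0863 centre [ -0.4 -39.5] r 33.1
```

View pics/g.png

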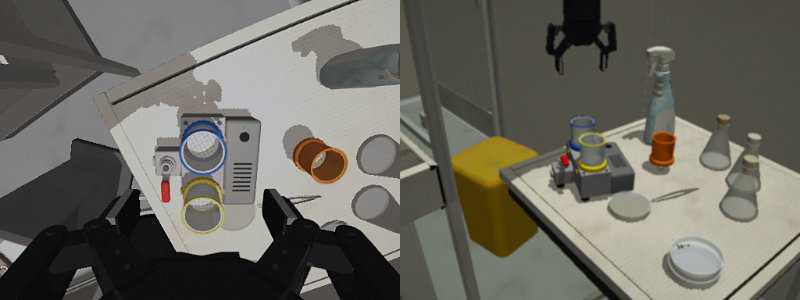

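The wrist view (left) shows the lever shut, pointing along -y at (165,190), with blue at (205,150) and yellow at (203,212). In the scene view (right) the open gripper is above blue. The blue centre agrees across views to about 2 mm and the rim is at 0.140 m, as expected. I'll descend over it.

```bash
python3 -m jog '[[0,0.1,2,0],[0,0.1,4,0],[0,0.1,6,0],[0,0.1,8,0],[0,0.1,10,0],[0,0.1,11.5,0],[0,0.1,13,0],[0,0.1,14,0],[0,0.1,14.7,0],[0,0.1,14.7,0],[0,0.1,14.7,0],[0,0.1,14.7,0]]'
python3 -m jog '[[0,0,0,0],[0,0,0,0],[0,0,0,0],[0,0,0,0],[0,0,0,0],[0,0,0,0],[0,0,0,0],[0,0,0,0],[0,0,0,0],[0,0,0,0]]' 1 45
python3 - <<'E'
from h import *
o=bot.get_obs(); print(st(o["eef_pos"]).round(1),o["contact_force"].round(2),o["torque"].round(2))
f=o["contact_force"]; print("F stand",f[:2]@sx,f[:2]@sy)
c=bot.read_camera("scene"); cv2.imwrite("pics/i.png",cv2.resize(c["pixels"][100:280,150:350,::-1],None,fx=3,fy=3))
E
```

```text
t: 7.33
eef_pos: [0.5302, -0.4536, 0.0974]
tool_rot: [0.001, 0.991, 0.136, 0.001]
contact_force: [0.3, 1.0, -0.0]
gripper_width: 1.003
grasp_force: 0.0
t: 8.17
eef_pos: [0.5301, -0.4535, 0.0974]
tool_rot: [0.001, 0.991, 0.136, 0.001]
contact_force: [0.5, 0.2, 5.9]
gripper_width: 0.653
grasp_force: 46.9
[ 1.3 47.1] [0.45 0.21 5.93] [0.26 0.23 0.03]
F stand -0.08233807915373052 0.4952092496054222
```

View pics/i.png

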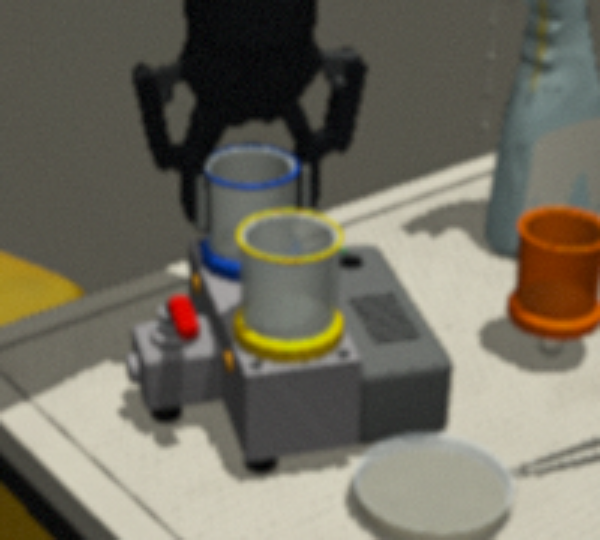

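The fingers straddle the blue cup at (252,190), and the opening is 55.5 mm, which matches the cup. Next I'll pull straight up gently.

```bash
python3 -m jog '[[0,0,-0.1,0],[0,0,-0.2,0],[0,0,-0.3,0],[0,0,-0.4,0],[0,0,-0.5,0],[0,0,-0.6,0],[0,0,-0.8,0],[0,0,-1,0],[0,0,-1.2,0],[0,0,-1.4,0]]' - 60
python3 - <<'E'
from h import *
o=bot.get_obs(); print(st(o["eef_pos"]).round(1),o["eef_pos"].round(4),o["contact_force"].round(2),o["torque"].round(2))
P=cloud(c:=bot.read_camera("scene"));hsv=cv2.cvtColor(c["pixels"],cv2.COLOR_RGB2HSV).astype(int);H,S=hsv[...,0],hsv[...,1]
q=P[(abs(H-115)<12)&(S>110)]; q=q[(abs(st(q)-[0,45])<45).all(1)]; print(np.percentile(q[:,2],[2,10,50,90,98]).round(4))
E
```

```text
t: 9.05
eef_pos: [0.5296, -0.4527, 0.1106]
tool_rot: [-0.0, 0.991, 0.136, -0.0]
contact_force: [1.1, 0.1, -2.8]
gripper_width: 0.65
grasp_force: 67.5
[ 0.4 46.8] [ 0.5296 -0.4527  0.1106] [ 1.08  0.08 -2.8 ] [-0.42 -0.21  0.04]
[0.0893 0.0928 0.1315 0.2347 0.2775]
```

Released cleanly. Continuing up.

```bash
python3 -m jog '[[0,0,-0.3,0],[0,0,-0.7,0],[0,0,-1.2,0],[0,0,-1.8,0],[0,0,-2.5,0],[0,0,-3.5,0],[0,0,-4.5,0],[0,0,-5.5,0],[0,0,-6.5,0],[0,0,-7.5,0],[0,0,-8.5,0],[0,0,-9.5,0],[0,0,-10.5,0],[0,0,-11.2,0],[0,0,-11.7,0],[0,0,-12,0],[0,0,-12,0],[0,0,-12,0],[0,0,-12,0],[0,0,-12,0]]'
python3 -m jog '[[0,0,0,0],[0,0,0,0],[0,0,0,0],[0,0,0,0],[0,0,0,0],[0,0,0,0]]'
python3 - <<'E'
from h import *
o=bot.get_obs(); print(o["eef_pos"].round(4),o["contact_force"].round(2),abs(o["joint_vel"]).max())
c=bot.read_camera("scene"); P=cloud(c);hsv=cv2.cvtColor(c["pixels"],cv2.COLOR_RGB2HSV).astype(int);H,S=hsv[...,0],hsv[...,1]
for h,t in((115,12),(28,6)):
    q=P[(abs(H-h)<t)&(S>110)]; q=q[(abs(st(q))<90).all(1)]; print(np.percentile(q[:,2],[2,10,50,90,98]).round(4))
cv2.imwrite("pics/j.png",cv2.resize(c["pixels"][50:250,150:350,::-1],None,fx=3,fy=3))
E
```

```text
t: 10.77
eef_pos: [0.5294, -0.4529, 0.2296]
tool_rot: [-0.0, 0.991, 0.136, -0.0]
contact_force: [-0.1, 0.3, -1.2]
gripper_width: 0.649
grasp_force: 67.5
t: 11.27
eef_pos: [0.5296, -0.4531, 0.2303]
tool_rot: [0.0, 0.991, 0.136, 0.0]
contact_force: [0.1, 0.8, -0.4]
gripper_width: 0.643
grasp_force: 67.5
[ 0.5296 -0.4531  0.2303] [ 0.11  0.8  -0.4 ] 0.0008124875764223014
[0.2096 0.212  0.2193 0.3462 0.3953]
[0.0767 0.0789 0.0856 0.1393 0.1402]
```

View pics/j.png

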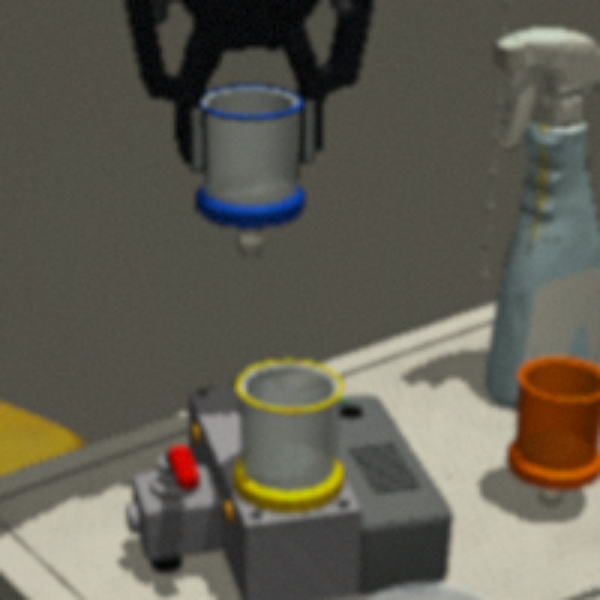

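Blue hangs upright in the fingers, collar at (250,205) and nozzle at (250,243), about 10.5 cm above the block. Yellow is still home and the lever is shut.

```bash
python3 -c "
from station import bot
print(bot.hand_in())"
```

```text
the job is handed in; nothing more can be done
None
```

The vacuum lever is shut, and the blue unit is out and held upright and still with its nozzle about 10.5 cm above the block; the yellow unit is still plugged in, the arm stayed clear of the dish and forceps, and the job is handed in (no verdict came back).

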